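# Ink-bottle holder, recess up

## Robot

A 6-joint arm with a two-finger parallel gripper is mounted at the origin on the work surface. World frame = base frame: x ahead of the robot, y to its left, z up, the work surface at z = 0. Lengths are in m, angles in degrees, forces in N, time in s.
With the tool pointing down it reaches from about 0.35 to 0.875 m from the base axis. Payload 4.2 kg.
Tool frame: the origin (TCP) lies on the centre line of the jaws, within the pads' length; the fingertips stand tip_reach ahead of it and the grasp point (between the pads) is the TCP (tip_reach is the distance from the TCP to the fingertips, in m); z points along the fingers, y is the line along which they close (so a half turn about z gives the same grasp; the last joint's range is limited). The gripper opens to 87 mm and grips with 3 to 60 N. Pads are 19 mm wide; open, the fingers measure 117 mm over their backs; the gripper's body (75 mm by 190 mm) begins 51 mm behind the grasp point.
Start: joints at [85.29, 22.042, 0.453, 0, -68.411, -14.817], TCP at [0.209, 0.589, 0.242] pointing down, gripper open.
Joint ranges: [-179.83, 179.83], [-69.29, 118.12], [-61.27, 80.66], [-181.25, 117.63], [-171.15, -9.14], [-177.46, 177.46]. Speed limits (degrees/s): [159.86, 159.86, 180, 180, 180, 180].

## Interface

Orientations are given as a 3x3 rotation matrix whose columns are the frame's x, y, z axes.
In Python, from station import sense, capture, finish_job, tip_reach gives the robot as it stands.
- The arm moves only by the tool arm_command, never from a script. Its argument "deltas" is a list of rows, each a list of 7 numbers: the turn, a rotation vector about the tool's x, y, z in rad, then the shift along the tool's x, y, z in cm, then the closure, from -1 (fully open) to 1 (shut), so that 0 is half open. In form: [[rx, ry, rz, dx, dy, dz, hand], ...]. A call has 1 to 8 rows; each row is the pose to reach, as a shift and turn from the pose commanded when the call began, along the tool's axes at that moment; what a row does not reach only later rows make up. A row lasts 1/12 s, in which the tool goes at most 41.7 mm and 7.16 degrees, less where a joint would pass 70% of its speed; a pose out of reach is approached as far as the arm can. A call with a gripper value outside its range is refused whole. The fingers move at their own pace and stop on an object; the grip force is fixed at half the most. Time passes only in rows, so rows that repeat a pose let the fingers close. It gives the time, the measured TCP pose, the force, the opening and the grip force at its end, in the units of the state.
- sense(): the state, without advancing time (a new reading comes with each control period).
- capture(name): name is "side" or "top" or "wrist"; returns a dict with "pixels" (384x512x3 uint8, blue, green, red), "fovy" (degrees; the focal length in pixels is half the picture's height over the tangent of half this angle, whatever the lens; pixels are square), "cx", "cy" (the principal point, pixels), "rvec" (rotation vector, rad) and "tvec" (3), from world to camera coordinates, as OpenCV has them. Camera axes: x right, y down, z forward; pixel columns grow to the right and rows downward; lengths in m; the calibration is good to about 2 mm. The wrist camera is an equidistant fisheye: a pixel r from the principal point sees the ray r / f radians off the axis. A picture is of the moment at which its call begins. There is no depth.
- finish_job(): hands the job in; it is judged then, once.
The state is a dict: "time_s": time; "joints": joint angles; "joint_velocities": joint speeds; "effort": joint torques, N m; "tcp_pos": TCP position; "ee_rot": TCP orientation; "wrist_force": force on the tool from outside, world axes, zero at the start; "moment": the same for the moment, N m; "gripper_width": opening from 0.0 (shut) to 1.0 (fully open); "gripper_force": force on a finger pad.
Only numpy, scipy, OpenCV 4.12 (cv2) and the standard library are available. Lean on these libraries where they do the work, as an engineer would, in place of code of your own. Each camera call takes 0.05 s, during which the arm holds its last target. There are 200 camera calls.

## Task

The wooden ink-bottle holder stands on its edge on the drawing board, and its round recess is in one of its two broad faces. Turn the block over so that it lies on the board with the recess up, and make sure by feel: put your fingertips down into the recess until they touch the cork at its bottom. Then pick the block up and finish holding it still and level in the gripper, recess up, a good 8 cm clear of the board, ready for the bottle (do not put it down again: the job ends while you hold it); leave the ink bottle, the paint jar and the charcoal box where they are.

Things in the scene. Friction and masses are not known exactly. Their poses are not given: they have to be found in the camera images.
- board: fixed grey laminate drawing board lying on the table, 360 x 380 mm (its x by y), 12 mm thick; origin at the centre of its underside, on the table top, so its upper face is 12 mm above the origin; z up
- holder: loose pale wooden block 60 x 60 x 40 mm, 0.1 kg; origin at its centre; x square to the two broad 60 x 60 faces (at x = +-20 mm), y, z to the 60 x 40 edge faces. Starts standing on an edge, 60 mm high, x level. Amid ONE broad face is a blind round recess, 43 mm across, 22 mm deep to a 39 mm cork disc on its floor; the other broad face is plain. Which one is not told: find by feel or sight
- ink_bottle: loose small brown glass ink bottle with black cap, 38 mm across, 75 mm high, standing on the table beside the board; origin at the centre of its underside
- paint_jar: loose clear paint jar with white lid, 62 mm across, 85 mm high, standing on the table beside the board; origin at the centre of its underside
- charcoal_box: loose closed brown wooden box, 110 x 65 mm (x by y), 50 mm high, on the table beside the board; origin at the centre of its underside
Not all that is in view belongs to the job. There is more than one size of the holder; the job needs the smallest.

How it is judged (in metres and radians):
On the way:
1. with the block resting on the board recess up, the fingertips touch the cork at the bottom of the recess (contact force between the fingers and recess_cork above 0.5 N and angle between recess_cork's own z axis and vertical below 0.35 rad and z of holder in the frame of board below 0.04 m), for 0.05 s.
At the end, for the whole second after the job is handed in: the block is gripped by the fingers and held still with its recess facing up, level within 15 degrees, its underside at least 6 cm clear of the board and not touching it; the three bystanders are within 2 cm of where they stood (angle between recess_cork's own z axis and vertical below 0.26 rad and z of holder in the frame of board above 0.092 m and contact force between the fingers and holder above 2 N and contact force between holder and board below 0.1 N and linear speed of holder below 0.03 m/s and angular speed of holder below 0.3 rad/s and distance of each of ink_bottle, paint_jar, charcoal_box from where it was at the start of the episode below 0.02 m); the arm keeps its last pose, push and grip.
It fails at once if the ink bottle, the paint jar or the charcoal box is moved by more than 2 cm or tipped over (distance of any of ink_bottle, paint_jar, charcoal_box from where it was at the start of the episode above 0.02 m or angle between any of ink_bottle, paint_jar, charcoal_box's own z axis and vertical above 0.5 rad).
It also fails if it takes over 72 s, if anything falls off the work surface, if the arm or the gripper's body presses on something with over 40 N, if the wrist force passes 120 N, or if a joint passes its speed limit or range.

## Working session

There is one attempt and no reset: what is moved stays moved. The work goes in short steps, Python scripts to look and compute and a tool call to move; the robot and the scene stay as the last step left them, time stands still between calls to the robot, and variables do not carry over. Pictures are saved under pics/ and viewed, at most 10 in all, crops included, and the job is handed in when it is done.

Besides the shell and the picture viewer there is one more tool, called after "Call:" as name([rows], argument=value, ...), one row to a line, values as JSON. arm_command: Moves the arm, as the interface text tells. Its arguments: {"type":"object","properties":{"deltas":{"type":"array"}},"required":["deltas"]}

```bash
mkdir -p pics; cat > h.py <<'E'
import numpy as np, cv2
from station import sense, capture, finish_job, tip_reach
def ray(c,u,v):
    R=cv2.Rodrigues(np.array(c["rvec"],float))[0]; t=np.array(c["tvec"],float).ravel()
    f=192/np.tan(np.radians(c["fovy"])/2)
    a=np.array([u-c["cx"],v-c["cy"]],float)
    if c.get("fish"):
        r=np.hypot(*a); th=r/f; d=np.array([*(a/max(r,1e-9)*np.sin(th)),np.cos(th)])
    else: d=np.array([*(a/f),1.])
    return -R.T@t, R.T@d
def onz(c,u,v,z):
    o,d=ray(c,u,v); return (o+d*(z-o[2])/d[2]).round(4)
E
python3 - <<'E'
from h import *
s=sense(); print(tip_reach, s["tcp_pos"], s["ee_rot"], s["wrist_force"])
ims=[]
for n in("top","side","wrist"):
    c=capture(n); print(n,c["fovy"],c["cx"],c["cy"],c["rvec"],c["tvec"]); cv2.imwrite(f"pics/{n}0.png",c["pixels"])
E
```

```text
0.019 [0.20868726 0.58852204 0.24045088] [[ 9.42425283e-01 -3.34416134e-01 -6.60166999e-04]
 [-3.34416776e-01 -9.42422942e-01 -2.10201968e-03]
 [ 8.07927700e-05  2.20176741e-03 -9.99997573e-01]] [-0.63225964 -0.20433166  0.13871219]
top 56.742738085621276 254.5007955838439 190.2880370707035 [ 2.20349624 -2.18293478  0.0570586 ] [-0.00969843  0.64107316  0.8857393 ]
side 46.68697243659962 259.3130062660475 194.56921410529543 [ 0.66011368 -2.73679915  0.98280467] [0.55631905 0.2501589  0.93099641]
wrist 65.70646984690485 256.6367669836803 187.23370649604038 [-1.69729632  2.40403977  0.36610029] [ 0.62384569 -0.03774192  0.39166095]
```

View pics/top0.png

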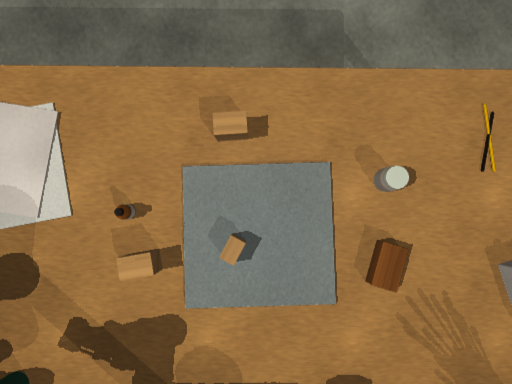

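View pics/side0.png

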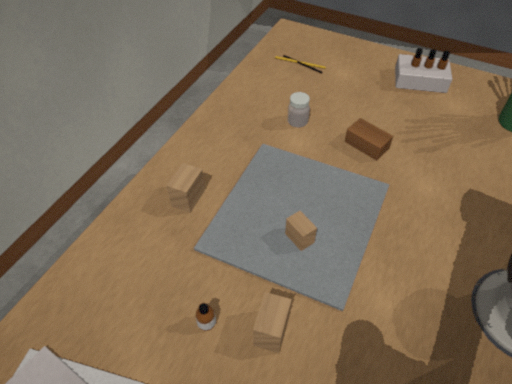

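Top view: the small block stands on the board at about (232,249), with two larger decoys off the board at (230,123) and (135,265). The ink bottle is at (125,212), the jar at (397,178) and the charcoal box at (389,264). Side view: the block is at (301,230).

```bash
python3 - <<'E'
from h import *
t=capture("top"); s=capture("side")
def mask(c,x0,x1,y0,y1):
    h=cv2.cvtColor(c["pixels"],cv2.COLOR_BGR2HSV); m=np.zeros(h.shape[:2],np.uint8)
    m[y0:y1,x0:x1]=((h[y0:y1,x0:x1,1]>70)*255).astype(np.uint8); return m
m=mask(t,190,325,175,300); k=max(cv2.findContours(m,0,2)[0],key=cv2.contourArea)
print(cv2.minAreaRect(k), cv2.contourArea(k)); p=cv2.approxPolyDP(k,2,True)[:,0]; 
for q in p: print(q,onz(t,*q,.072),onz(t,*q,.012))
for q in [(125,212),(397,178),(389,264),(230,123),(135,265),(183,165),(331,163),(336,306),(186,308)]: print(q,onz(t,*q,.05 if q[1]!=165 else .012))
m=mask(s,270,330,200,255); k=max(cv2.findContours(m,0,2)[0],key=cv2.contourArea)
for q in cv2.approxPolyDP(k,2,True)[:,0]: print(q,onz(s,*q,.072),onz(s,*q,.012))
a=cv2.resize(t["pixels"][215:285,195:275],None,fx=5,fy=5,interpolation=2)[:350]
b=cv2.resize(s["pixels"][200:260,270:335],None,fx=6,fy=6,interpolation=2)[:350]
cv2.imwrite("pics/crop.png",np.hstack([a,b]))
E
```

```text
((232.28443908691406, 249.1146697998047), (17.270780563354492, 27.70097541809082), 28.300756454467773) 437.0
[232 234] [0.5339 0.0486 0.072 ] [0.5298 0.0524 0.012 ]
[219 257] [0.4796 0.0786 0.072 ] [0.4716 0.0845 0.012 ]
[233 265] [0.4612 0.0453 0.072 ] [0.4519 0.0489 0.012 ]
[245 241] [0.5177 0.0176 0.072 ] [0.5124 0.0192 0.012 ]
(125, 212) [0.5833 0.3118 0.05  ]
(397, 178) [ 0.6728 -0.3527  0.05  ]
(389, 264) [ 0.4638 -0.3308  0.05  ]
(230, 123) [0.8055 0.0584 0.05  ]
(135, 265) [0.4555 0.2839 0.05  ]
(183, 165) [0.7047 0.1804 0.012 ]
(331, 163) [ 0.7083 -0.1911  0.05  ]
(336, 306) [ 0.3626 -0.2023  0.05  ]
(186, 308) [0.3543 0.1583 0.05  ]
[299 211] [0.5134 0.0196 0.072 ] [ 0.5284 -0.0242  0.012 ]
[286 219] [0.5302 0.0536 0.072 ] [0.5465 0.0123 0.012 ]
[285 232] [0.5172 0.0868 0.072 ] [0.5325 0.0479 0.012 ]
[301 250] [0.4672 0.1134 0.072 ] [0.4788 0.0765 0.012 ]
[313 242] [0.4524 0.0829 0.072 ] [0.4628 0.0438 0.012 ]
[316 228] [0.4608 0.0458 0.072 ] [0.4718 0.0039 0.012 ]
```

View pics/crop.png

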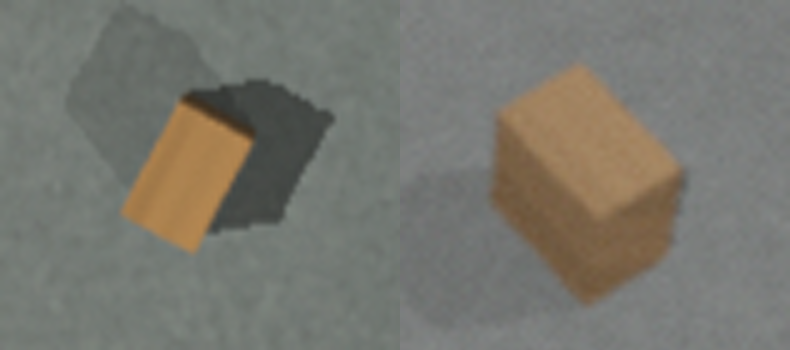

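View pics/wrist0.png

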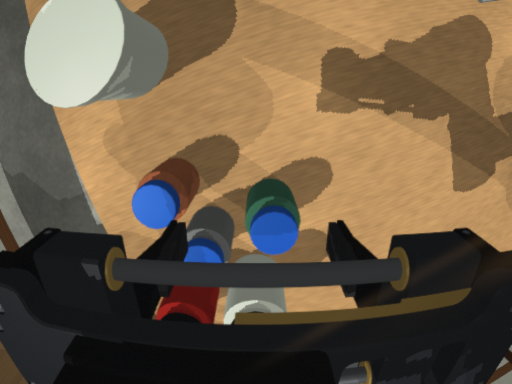

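The side crop shows the face toward +y (normal about (0.46,0.89)) is plain, so the recess faces the other way, to -y. The plan is to grip across the 60 mm edge faces, tilt the block toward +n and let it fall recess up. First I go above it.

```bash
cat >> h.py <<'E'
from scipy.spatial.transform import Rotation as Ro
def rot(yaw,tilt=0):  # yaw (deg) = heading of tool x, tool down, then tilt about tool y
    a=np.radians(yaw); x=np.array([np.cos(a),np.sin(a),0]); z=np.array([0,0,-1.])
    return np.c_[x,np.cross(z,x),z]@Ro.from_euler('y',tilt,degrees=True).as_matrix()
def delta(p,R):
    s=sense(); R0=np.array(s["ee_rot"]); p0=np.array(s["tcp_pos"])
    print("t",round(s["time_s"],2),"tcp",p0.round(4),"F",np.round(s["wrist_force"],1),"w",s["gripper_width"],s["gripper_force"])
    print("rv",Ro.from_matrix(R0.T@R).as_rotvec().round(3),"sh",(R0.T@(np.array(p)-p0)*100).round(2))
E
python3 -c "
from h import *
delta([.498,.0475,.2],rot(-117.6))"
```

```text
t 0.25 tcp [0.2088 0.5888 0.241 ] F [-0.5  0.5  0.5] w 0.9973295983098207 0.0
rv [ 1.000e-03 -1.000e-03  1.712e+00] sh [45.35 41.35  4.15]
```

Call:
arm_command([
  [0,0,1.712,45.4,41.4,4.1,-1],
  [0,0,1.712,45.4,41.4,4.1,-1],
  [0,0,1.712,45.4,41.4,4.1,-1],
  [0,0,1.712,45.4,41.4,4.1,-1],
  [0,0,1.712,45.4,41.4,4.1,-1],
  [0,0,1.712,45.4,41.4,4.1,-1],
  [0,0,1.712,45.4,41.4,4.1,-1],
  [0,0,1.712,45.4,41.4,4.1,-1],
])

```text
time_s: 0.92
tcp_pos: [0.366, 0.2938, 0.2195]
ee_rot: [[0.223, -0.975, 0.0], [-0.975, -0.223, 0.0], [-0.0, -0.0, -1.0]]
wrist_force: [0.5, -0.3, 1.0]
gripper_width: 1.001
gripper_force: 0.0
```

```bash
python3 -c "
from h import *
delta([.498,.0475,.2],rot(-117.6)); print(sense()['joints'])"
```

```text
t 0.92 tcp [0.366  0.2938 0.2195] F [ 0.5 -0.3  1. ] w 1.001183490318527 0.0
rv [-0.     0.001  0.706] sh [26.95 -7.39  1.94]
[ 5.86634155e+01  7.85044257e+00 -2.25224841e+01  1.98724204e-03
 -5.95935005e+01 -4.58021921e+01]
```

Call:
arm_command([
  [0,0,0.69,26.4,-7.2,1.9,-1],
  [0,0,0.69,26.4,-7.2,1.9,-1],
  [0,0,0.69,26.4,-7.2,1.9,-1],
  [0,0,0.69,26.4,-7.2,1.9,-1],
  [0,0,0.69,26.4,-7.2,1.9,-1],
  [0,0,0.69,26.4,-7.2,1.9,-1],
  [0,0,0.69,26.4,-7.2,1.9,-1],
  [0,0,0.69,26.4,-7.2,1.9,-1],
])

```text
time_s: 1.58
tcp_pos: [0.4971, 0.0515, 0.1997]
ee_rot: [[-0.449, -0.894, -0.001], [-0.894, 0.449, -0.001], [0.001, 0.0, -1.0]]
wrist_force: [0.6, 0.3, 0.4]
gripper_width: 0.999
gripper_force: 0.0
```

```bash
python3 - <<'E'
from h import *
delta([.498,.0475,.2],rot(-117.6)); print(sense()['joints'])
c=capture("wrist"); cv2.imwrite("pics/w1.png",c["pixels"])
E
```

```text
t 1.58 tcp [0.4971 0.0515 0.1997] F [0.6 0.3 0.4] w 0.9988384491049667 0.0
rv [ 0.    -0.001  0.016] sh [ 0.32 -0.26 -0.03]
[ 2.45856120e+01  1.20201887e+01 -2.03865729e+01  3.43689705e-02
 -5.76621961e+01 -5.12784603e+01]
```

View pics/w1.png

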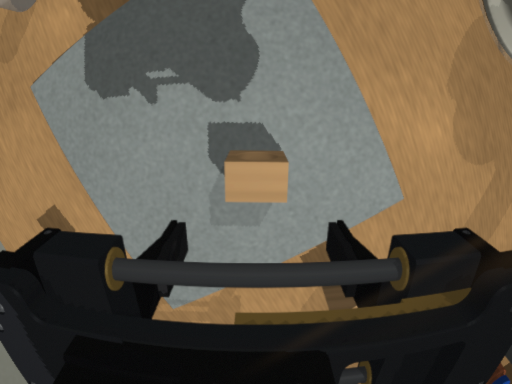

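The wrist view shows the block top at about (225–288, 162–202), square to the jaws. The darker strip above it is the far face.

```bash
python3 - <<'E'
from h import *
c=capture("wrist"); c["fish"]=1
h=cv2.cvtColor(c["pixels"],cv2.COLOR_BGR2HSV); m=np.zeros(h.shape[:2],np.uint8)
r=h[140:215,205:310]; m[140:215,205:310]=((r[...,1]>90)&(r[...,2]>130))*255
k=max(cv2.findContours(m,0,2)[0],key=cv2.contourArea); b=cv2.boxPoints(cv2.minAreaRect(k))
P=np.array([onz(c,*q,.072) for q in b]); print(b.round(1).tolist(),P,P.mean(0))
for i in range(2): d=P[i+1]-P[i]; print(np.hypot(*d[:2]),np.degrees(np.arctan2(d[1],d[0])))
delta([*P.mean(0)[:2],.054],rot(-117.6))
E
```

```text
[[223.0, 160.0], [286.0, 160.0], [286.0, 200.0], [223.0, 200.0]] [[0.5122 0.0174 0.072 ]
 [0.4595 0.0438 0.072 ]
 [0.4763 0.0798 0.072 ]
 [0.5311 0.0523 0.072 ]] [0.494775 0.048325 0.072   ]
0.058942768852506384 153.39147707139037
0.039727068857392425 64.9831065219
t 1.68 tcp [0.4959 0.0541 0.2   ] F [-0.2  0.6  0.3] w 1.0018617616753471 0.0
rv [ 0.001 -0.     0.019] sh [ 0.56 -0.16 14.6 ]
```

Call:
arm_command([
  [0,0,0,0.5,-0.2,4,-1],
  [0,0,0,0.5,-0.2,8,-1],
  [0,0,0,0.5,-0.2,11,-1],
  [0,0,0,0.5,-0.2,13,-1],
  [0,0,0,0.5,-0.2,14,-1],
  [0,0,0,0.5,-0.2,15,-1],
  [0,0,0,0.5,-0.2,15,-1],
  [0,0,0,0.5,-0.2,15,-1],
])

```text
time_s: 2.35
tcp_pos: [0.4951, 0.0507, 0.0504]
ee_rot: [[-0.442, -0.897, -0.001], [-0.897, 0.442, -0.0], [0.001, 0.0, -1.0]]
wrist_force: [0.7, 0.4, 0.2]
gripper_width: 1.001
gripper_force: 0.0
```

Call:
arm_command([
  [0,0,0,0,0,0,1],
  [0,0,0,0,0,0,1],
  [0,0,0,0,0,0,1],
  [0,0,0,0,0,0,1],
  [0,0,0,0,0,0,1],
  [0,0,0,0,0,0,1],
  [0,0,0,0,0,0,1],
  [0,0,0,0,0,0,1],
])

```text
time_s: 3.02
tcp_pos: [0.4958, 0.0498, 0.0508]
ee_rot: [[-0.444, -0.896, 0.001], [-0.896, 0.444, 0.0], [-0.001, -0.001, -1.0]]
wrist_force: [-0.8, 0.8, 4.0]
gripper_width: 0.687
gripper_force: 30.0
```

Call:
arm_command([
  [0,0,0,0,0,-2,1],
  [0,0,0,0,0,-5,1],
  [0,0.1,0,0,0,-8,1],
  [0,0.2,0,0,0,-8,1],
  [0,0.3,0,0,0,-8,1],
  [0,0.4,0,0,0,-8,1],
  [0,0.5,0,0,0,-8,1],
  [0,0.5,0,0,0,-8,1],
])

```text
time_s: 3.68
tcp_pos: [0.496, 0.0511, 0.1282]
ee_rot: [[-0.386, -0.897, -0.215], [-0.785, 0.441, -0.434], [0.484, 0.001, -0.875]]
wrist_force: [1.2, -0.4, 0.0]
gripper_width: 0.688
gripper_force: 30.0
```

```bash
python3 - <<'E'
from h import *
delta([.496,.049,.13],rot(-116.4,65)); print(sense()['joints'])
E
```

```text
t 3.68 tcp [0.496  0.0511 0.1282] F [ 1.2 -0.4  0. ] w 0.6875591169761969 29.99989833930158
rv [-0.002  0.629  0.004] sh [ 0.25 -0.1  -0.07]
[ 32.75994499  26.46241927 -21.87615505  15.57418773 -67.81924602
 -68.19500208]
```

Call:
arm_command([
  [0,0.1,0,0.2,0,0,1],
  [0,0.2,0,0.2,0,0,1],
  [0,0.3,0,0.2,0,0,1],
  [0,0.4,0,0.2,0,0,1],
  [0,0.5,0,0.2,0,0,1],
  [0,0.62,0,0.2,0,0,1],
  [0,0.62,0,0.2,0,0,1],
  [0,0.62,0,0.2,0,0,1],
])

```text
time_s: 4.35
tcp_pos: [0.4942, 0.0479, 0.1294]
ee_rot: [[-0.191, -0.896, -0.401], [-0.391, 0.444, -0.806], [0.9, 0.003, -0.435]]
wrist_force: [-0.6, 0.2, -0.1]
gripper_width: 0.688
gripper_force: 30.0
```

```bash
python3 - <<'E'
from h import *
delta([.496,.049,.05],rot(-116.4,65)); print(sense()['joints'])
for n in("side","wrist"):
    c=capture(n); cv2.imwrite(f"pics/{n}2.png",c["pixels"])
    if n=="side": a=cv2.resize(c["pixels"][120:290,220:400],None,fx=2,fy=2)
    else: b=cv2.resize(c["pixels"],(453,340))
cv2.imwrite("pics/c2.png",np.hstack([a,b]))
E
```

```text
t 4.35 tcp [0.4942 0.0479 0.1294] F [-0.6  0.2 -0.1] w 0.6875004465275655 29.999254547801684
rv [0.001 0.014 0.002] sh [-7.23 -0.14  3.3 ]
[ 37.26562857  42.06312893 -16.24275327  23.52419419 -93.07405674
 -76.36564379]
```

View pics/c2.png

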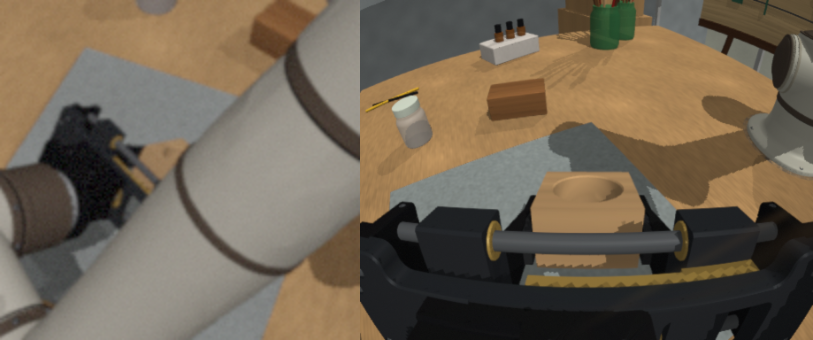

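The block is tilted 65° in the grip and the recess shows on its upper face (wrist crop, about (587,188)). Now lower it until its edge touches.

Call:
arm_command([
  [0,0,0,-2,0,1,1],
  [0,0,0,-4,0,1.9,1],
  [0,0,0,-5.5,0,2.6,1],
  [0,0,0,-6.5,0,3.1,1],
  [0,0,0,-6.9,0,3.3,1],
  [0,0,0,-7.1,0,3.4,1],
  [0,0,0,-7.3,0,3.5,1],
  [0,0,0,-7.3,0,3.5,1],
])

```text
time_s: 5.12
tcp_pos: [0.495, 0.0485, 0.0507]
ee_rot: [[-0.194, -0.896, -0.399], [-0.391, 0.444, -0.806], [0.9, -0.0, -0.436]]
wrist_force: [-0.6, 0.1, -1.0]
gripper_width: 0.687
gripper_force: 30.0
```

Force reads about 0, so go down in small steps.

Call:
arm_command([
  [0,0,0,-0.1,0,0.05,1],
  [0,0,0,-0.2,0,0.1,1],
  [0,0,0,-0.2,0,0.1,1],
])

```text
time_s: 5.37
tcp_pos: [0.4948, 0.0484, 0.0483]
ee_rot: [[-0.194, -0.896, -0.399], [-0.391, 0.444, -0.806], [0.9, -0.0, -0.436]]
wrist_force: [0.3, 0.4, -0.4]
gripper_width: 0.691
gripper_force: 30.0
```

Call:
arm_command([
  [0,0,0,-0.1,0,0.05,1],
  [0,0,0,-0.2,0,0.1,1],
  [0,0,0,-0.2,0,0.1,1],
])

```text
time_s: 5.62
tcp_pos: [0.4948, 0.0483, 0.0458]
ee_rot: [[-0.193, -0.896, -0.4], [-0.39, 0.444, -0.807], [0.9, 0.0, -0.435]]
wrist_force: [0.2, -0.7, -0.4]
gripper_width: 0.689
gripper_force: 30.0
```

Call:
arm_command([
  [0,0,0,-0.1,0,0.05,1],
  [0,0,0,-0.1,0,0.05,1],
  [0,0,0,-0.1,0,0.05,-1],
  [0,0,0,-0.1,0,0.05,-1],
  [0,0,0,-0.1,0,0.05,-1],
  [0,0,0,-0.1,0,0.05,-1],
  [0,0,0,-0.1,0,0.05,-1],
  [0,0,0,-0.1,0,0.05,-1],
])

```text
time_s: 6.28
tcp_pos: [0.4948, 0.0483, 0.0447]
ee_rot: [[-0.193, -0.896, -0.4], [-0.39, 0.444, -0.806], [0.9, 0.0, -0.436]]
wrist_force: [0.5, 0.7, 0.2]
gripper_width: 0.981
gripper_force: 0.0
```

Call:
arm_command([
  [0,0,0,0.9,0,-0.4,-1],
  [0,0,0,2.7,0,-1.3,-1],
  [0,0,0,5.4,0,-2.6,-1],
  [0,0,0,8.1,0,-3.9,-1],
  [0,0,0,10.8,0,-5.2,-1],
  [0,0,0,13.5,0,-6.5,-1],
  [0,-0.1,0,13.5,0,-6.5,-1],
  [0,-0.2,0,13.5,0,-6.5,-1],
])

```text
time_s: 6.95
tcp_pos: [0.4951, 0.0487, 0.1957]
ee_rot: [[-0.271, -0.896, -0.35], [-0.547, 0.443, -0.71], [0.792, -0.001, -0.611]]
wrist_force: [-0.4, 0.1, 0.2]
gripper_width: 1.004
gripper_force: 0.0
```

```bash
python3 - <<'E'
from h import *
delta([.505,.07,.2],rot(-116.4))
E
```

```text
t 6.95 tcp [0.4951 0.0487 0.1957] F [-0.4  0.1  0.2] w 1.0042731177834228 0.0
rv [-0.002 -0.914  0.001] sh [-1.1   0.05 -2.12]
```

Call:
arm_command([
  [0,-0.9,0,-1.1,0,-2.1,-1],
  [0,-0.9,0,-1.1,0,-2.1,-1],
  [0,-0.9,0,-1.1,0,-2.1,-1],
  [0,-0.9,0,-1.1,0,-2.1,-1],
  [0,-0.9,0,-1.1,0,-2.1,-1],
  [0,-0.9,0,-1.1,0,-2.1,-1],
  [0,-0.9,0,-1.1,0,-2.1,-1],
  [0,-0.9,0,-1.1,0,-2.1,-1],
])

```text
time_s: 7.62
tcp_pos: [0.5037, 0.0674, 0.2009]
ee_rot: [[-0.446, -0.895, -0.004], [-0.895, 0.446, -0.012], [0.013, -0.001, -1.0]]
wrist_force: [-0.6, -0.3, 0.5]
gripper_width: 1.0
gripper_force: 0.0
```

```bash
python3 - <<'E'
from h import *
delta([.505,.07,.2],rot(-116.4)); c=capture("wrist"); cv2.imwrite("pics/w3.png",c["pixels"])
E
```

```text
t 7.62 tcp [0.5037 0.0674 0.2009] F [-0.6 -0.3  0.5] w 1.000278571860541 0.0
rv [-0.001 -0.013 -0.002] sh [-0.3  -0.    0.09]
```

View pics/w3.png

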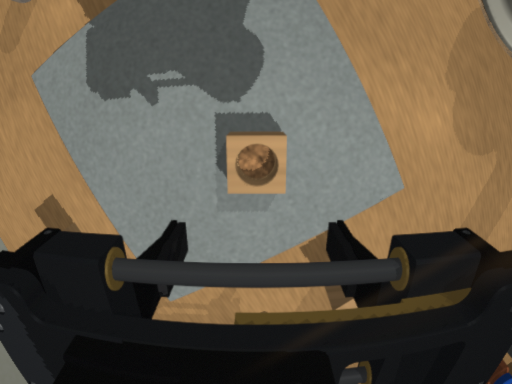

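The block now lies flat, recess up with the cork visible, outline about (227–287, 134–193) and recess centre about (257,163). Measure it.

```bash
python3 - <<'E'
from h import *
c=capture("wrist"); c["fish"]=1
h=cv2.cvtColor(c["pixels"],cv2.COLOR_BGR2HSV); m=np.zeros(h.shape[:2],np.uint8)
r=h[122:205,212:300]; m[122:205,212:300]=((r[...,1]>90)&(r[...,2]>130))*255
k=max(cv2.findContours(m,0,2)[0],key=cv2.contourArea); b=cv2.boxPoints(cv2.minAreaRect(k))
P=np.array([onz(c,*q,.052) for q in b]); print(b.round(1).tolist(),P,P.mean(0))
for i in range(2): d=P[i+1]-P[i]; print(np.hypot(*d[:2]),np.degrees(np.arctan2(d[1],d[0])))
delta([*P.mean(0)[:2],.08],rot(-116.4))
E
```

```text
[[226.0, 135.0], [286.0, 135.0], [286.0, 193.0], [226.0, 193.0]] [[0.5087 0.0115 0.052 ]
 [0.4556 0.0381 0.052 ]
 [0.4812 0.0926 0.052 ]
 [0.5369 0.0648 0.052 ]] [0.4956  0.05175 0.052  ]
0.05938998232025334 153.39180441879276
0.060213038455138604 64.83939311928235
t 7.72 tcp [0.5045 0.0678 0.2   ] F [ 0.5 -0.2 -0.1] w 1.000500970528548 0.0
rv [-0.001 -0.019 -0.001] sh [ 1.6   0.09 12.03]
```

Call:
arm_command([
  [0,-0.019,0,1.6,0.1,3,1],
  [0,-0.019,0,1.6,0.1,6,1],
  [0,-0.019,0,1.6,0.1,9,1],
  [0,-0.019,0,1.6,0.1,11,1],
  [0,-0.019,0,1.6,0.1,11.5,1],
  [0,-0.019,0,1.6,0.1,11.5,1],
  [0,-0.019,0,1.6,0.1,11.5,1],
  [0,-0.019,0,1.6,0.1,11.5,1],
])

```text
time_s: 8.38
tcp_pos: [0.4972, 0.0538, 0.0851]
ee_rot: [[-0.443, -0.897, 0.002], [-0.897, 0.443, -0.001], [-0.0, -0.002, -1.0]]
wrist_force: [0.9, 0.4, 0.3]
gripper_width: 0.48
gripper_force: 0.0
```

Call:
arm_command([
  [0,0,0,0,0,0,1],
  [0,0,0,0,0,0,1],
  [0,0,0,0,0,0,1],
  [0,0,0,0,0,0,1],
])

```text
time_s: 8.72
tcp_pos: [0.4962, 0.0531, 0.0845]
ee_rot: [[-0.444, -0.896, 0.001], [-0.896, 0.444, -0.0], [0.0, -0.001, -1.0]]
wrist_force: [-0.0, -0.4, 0.3]
gripper_width: 0.174
gripper_force: 0.0
```

```bash
python3 - <<'E'
from h import *
delta([.4957,.0517,.05],rot(-116.5)); print(sense()["ee_rot"][2])
E
```

```text
t 8.72 tcp [0.4962 0.0531 0.0845] F [-0.  -0.4  0.3] w 0.17350384408584663 0.0
rv [-0.001 -0.     0.003] sh [ 0.15 -0.01  3.45]
[ 1.86646147e-04 -7.35898386e-04 -9.99999712e-01]
```

Close fully and enter the recess to about 1 cm.

Call:
arm_command([
  [0,0,0,0.1,0,0,1],
  [0,0,0,0.1,0,0,1],
  [0,0,0,0.1,0,0,1],
  [0,0,0,0.1,0,0.6,1],
  [0,0,0,0.1,0,1.2,1],
  [0,0,0,0.1,0,1.6,1],
  [0,0,0,0.1,0,2,1],
  [0,0,0,0.1,0,2.4,1],
])

```text
time_s: 9.38
tcp_pos: [0.4954, 0.052, 0.0592]
ee_rot: [[-0.444, -0.896, -0.001], [-0.896, 0.444, -0.001], [0.002, 0.0, -1.0]]
wrist_force: [0.5, -0.5, -0.6]
gripper_width: 0.006
gripper_force: 0.0
```

Call:
arm_command([
  [0,0,0,0,0,0.3,1],
  [0,0,0,0,0,0.6,1],
  [0,0,0,0,0,0.8,1],
  [0,0,0,0,0,0.9,1],
  [0,0,0,0,0,0.9,1],
])

```text
time_s: 9.8
tcp_pos: [0.4955, 0.0521, 0.0507]
ee_rot: [[-0.444, -0.896, -0.001], [-0.896, 0.444, -0.001], [0.001, 0.0, -1.0]]
wrist_force: [1.3, 0.2, -0.6]
gripper_width: 0.008
gripper_force: 0.0
```

Call:
arm_command([
  [0,0,0,0,0,0.1,1],
  [0,0,0,0,0,0.2,1],
  [0,0,0,0,0,0.2,1],
])

```text
time_s: 10.05
tcp_pos: [0.4958, 0.0522, 0.0495]
ee_rot: [[-0.444, -0.896, 0.0], [-0.896, 0.444, -0.001], [0.001, -0.0, -1.0]]
wrist_force: [-1.0, 0.0, 3.8]
gripper_width: 0.008
gripper_force: 1.8
```

Call:
arm_command([
  [0,0,0,0,0,0.05,1],
  [0,0,0,0,0,0.05,1],
  [0,0,0,0,0,0.05,1],
])

```text
time_s: 10.3
tcp_pos: [0.4958, 0.0522, 0.0494]
ee_rot: [[-0.444, -0.896, 0.0], [-0.896, 0.444, -0.001], [0.001, -0.001, -1.0]]
wrist_force: [-2.4, 0.2, 7.4]
gripper_width: 0.009
gripper_force: 3.7
```

The cork is touched: 7 N at tip height z = 0.030, as expected. Back out, open, then come down around the block.

Call:
arm_command([
  [0,0,0,0,0,-1.5,1],
  [0,0,0,0,0,-4,1],
  [0,0,0,0,0,-6,1],
  [0,0,0,0,0,-6,-1],
  [0,0,0,0,0,-6,-1],
  [0,0,0,0,0,-6,-1],
  [0,0,0,0,0,-6,-1],
  [0,0,0,0,0,-6,-1],
])

```text
time_s: 10.97
tcp_pos: [0.4949, 0.0519, 0.1074]
ee_rot: [[-0.444, -0.896, -0.003], [-0.896, 0.444, -0.002], [0.003, 0.002, -1.0]]
wrist_force: [0.0, 0.5, -0.3]
gripper_width: 0.296
gripper_force: 0.0
```

Call:
arm_command([
  [0,0,0,0,0,0,-1],
  [0,0,0,0,0,0,-1],
  [0,0,0,0,0,0,-1],
  [0,0,0,0,0,0,-1],
  [0,0,0,0,0,0,-1],
  [0,0,0,0,0,0,-1],
  [0,0,0,0,0,0,-1],
  [0,0,0,0,0,0,-1],
])

```text
time_s: 11.63
tcp_pos: [0.4956, 0.0522, 0.1085]
ee_rot: [[-0.444, -0.896, -0.0], [-0.896, 0.444, -0.001], [0.001, -0.0, -1.0]]
wrist_force: [0.4, 0.1, 0.2]
gripper_width: 0.911
gripper_force: 0.0
```

Call:
arm_command([
  [0,0,0,0,0,0,-1],
  [0,0,0,0,0,0,-1],
  [0,0,0,0,0,2,-1],
  [0,0,0,0,0,4,-1],
  [0,0,0,0,0,6,-1],
  [0,0,0,0,0,6.8,-1],
  [0,0,0,0,0,7.2,-1],
  [0,0,0,0,0,7.2,-1],
])

```text
time_s: 12.3
tcp_pos: [0.4954, 0.052, 0.0359]
ee_rot: [[-0.444, -0.896, -0.002], [-0.896, 0.444, -0.002], [0.002, 0.001, -1.0]]
wrist_force: [-0.3, -0.5, 1.0]
gripper_width: 0.998
gripper_force: 0.0
```

Call:
arm_command([
  [0,0,0,0,0,0,1],
  [0,0,0,0,0,0,1],
  [0,0,0,0,0,0,1],
  [0,0,0,0,0,0,1],
  [0,0,0,0,0,0,1],
  [0,0,0,0,0,0,1],
  [0,0,0,0,0,0,1],
  [0,0,0,0,0,0,1],
])

```text
time_s: 12.97
tcp_pos: [0.4958, 0.0522, 0.0369]
ee_rot: [[-0.444, -0.896, 0.0], [-0.896, 0.444, -0.001], [0.0, -0.001, -1.0]]
wrist_force: [-1.2, 0.4, 5.3]
gripper_width: 0.686
gripper_force: 30.0
```

Call:
arm_command([
  [0,0,0,0,0,-1,1],
  [0,0,0,0,0,-3,1],
  [0,0,0,0,0,-6,1],
  [0,0,0,0,0,-9,1],
  [0,0,0,0,0,-11,1],
  [0,0,0,0,0,-11.5,1],
  [0,0,0,0,0,-11.5,1],
  [0,0,0,0,0,-11.5,1],
])

```text
time_s: 13.63
tcp_pos: [0.4947, 0.052, 0.1503]
ee_rot: [[-0.444, -0.896, -0.002], [-0.896, 0.444, -0.001], [0.002, 0.002, -1.0]]
wrist_force: [0.1, -0.1, -1.3]
gripper_width: 0.69
gripper_force: 30.0
```

Call:
arm_command([
  [0,0,0,0,0,0,1],
  [0,0,0,0,0,0,1],
  [0,0,0,0,0,0,1],
  [0,0,0,0,0,0,1],
  [0,0,0,0,0,0,1],
  [0,0,0,0,0,0,1],
  [0,0,0,0,0,0,1],
  [0,0,0,0,0,0,1],
])

```text
time_s: 14.3
tcp_pos: [0.4956, 0.0522, 0.1514]
ee_rot: [[-0.444, -0.896, -0.0], [-0.896, 0.444, -0.001], [0.001, 0.0, -1.0]]
wrist_force: [-0.1, 0.0, -0.6]
gripper_width: 0.686
gripper_force: 30.0
```

```bash
python3 - <<'E'
from h import *
a=capture("wrist")["pixels"]; b=capture("side")["pixels"]
cv2.imwrite("pics/end.png",np.hstack([cv2.resize(a,(400,300)),cv2.resize(b,(400,300))]))
E
```

```text
(no output)
```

View pics/end.png

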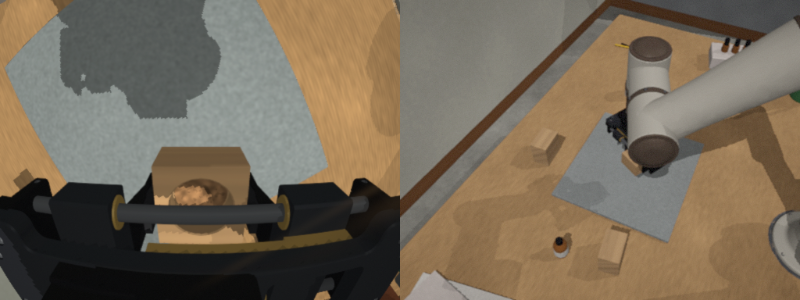

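The block is held level in the jaws with the recess and cork up (wrist half, about (200,195)), lifted clear of the board. The ink bottle at (560,245) is still standing.

```bash
python3 -c "
from h import *
print(finish_job())"
```

```text
the job is handed in; nothing more can be done
None
```

I turned the block recess up, touched the cork with the fingertips at about 7 N, and handed the job in at about 14 s with the block held level about 11 cm above the board. I did no re-measure of the bystanders, but the arm never moved close to them; the hand-in gave no verdict.

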